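Set the stop blade and ratchet the cheese up to it

ROBOT

A 7-joint arm with a two-finger parallel gripper is mounted at the origin on a cart in front of the work surface, level with it; the furniture and walls round the work are solid. World frame = base frame: x ahead of the robot, y to its left, z up, the work surface at z = 0. Lengths are in mm, angles in degrees, forces in N, time in s.
With the tool pointing down it reaches from about 425 to 875 mm from the base axis. Payload 8.4 kg.
Tool frame: the origin (TCP) lies midway between the tips of the shut fingers; the grasp point (between the pads) lies 19 mm behind it; z points along the fingers, y is the line along which they close (so a half turn about z gives the same grasp; the last joint's range is limited). The gripper opens to 87 mm and grips with 3 to 60 N. Pads are 19 mm wide; open, the fingers measure 117 mm over their backs; the gripper's body (75 mm by 190 mm) begins 51 mm behind the grasp point.
Start: joints at [70.233, 19.091, 2.286, 83.961, -0.768, 76.965, -3.352], TCP at [158.145, -630.439, 222.546] pointing down, gripper open.
Joint ranges: [-147.57, 147.57], [-21.85, 119.76], [-74.77, 79.35], [14.55, 137.4], [-85.83, 265.84], [4.83, 119.75], [-152.11, 152.11]. Speed limits (degrees/s): [127.2, 127.2, 159.86, 159.86, 180, 180, 180].

INTERFACE

Orientations are given as a 3x3 rotation matrix whose columns are the frame's x, y, z axes.
In Python, from station import env gives the robot as it stands.
- The arm moves only by the tool send_rows, never from a script. Its argument "series" is a list of rows, each a list of 6 numbers: the shift along the world's x, y, z scaled (see below), then the turn, a rotation vector about the world's x, y, z scaled (see below). A call has 1 to 12 rows; each row is the pose to reach, as a shift and turn from the pose commanded when the call began; what a row does not reach only later rows make up. The controller multiplies each number of a shift by 20 cm and each number of a turn by 60 degrees. A row lasts 1/8 s, in which the tool goes at most 62.5 mm and 10.7 degrees, less where a joint would pass 70% of its speed; a pose out of reach is approached as far as the arm can. A call with a number of a shift or a turn outside -1 to 1 is refused whole. A call with a gripper value outside its range is refused whole. "fingers" is the opening, from -1 (shut) to 1 (fully open), so that 0 is half open, set as the call begins (left out, the last holds). The fingers move at their own pace and stop on an object; the grip force is fixed at half the most. Time passes only in rows, so rows that repeat a pose let the fingers close. It gives the time, the measured TCP pose, the force, the opening and the grip force at its end, in the units of the state.
- env.observe(): the state, without advancing time (a new reading comes with each control period).
- env.camera(name): name is "scene" or "side" or "wrist"; returns a dict with "image" (384x512x3 uint8, blue, green, red), "z_map" (384x512 float32, mm along the optical axis (not along the pixel's ray), 0 where there is no reading), "fx", "fy", "cx", "cy" (pixels), "R" (3x3) and "t" (3): a world point X has camera coordinates R X + t; the wrist camera has in their place "hand_eye" (4x4, takes a point from camera to tool coordinates, whose origin is the TCP and whose axes are the flange's). Camera axes: x right, y down, z forward; pixel columns grow to the right and rows downward; lengths in mm; the calibration is good to about 2 mm. The wrist camera is an equidistant fisheye: a pixel r from the principal point sees the ray r / f radians off the axis. A picture is of the moment at which its call begins: read the wrist's pose just before it.
- env.close_job(): hands the job in; it is judged then, once.
Trained networks look in the newest picture that a camera, given by its name, has taken for a name from the list of things; names that differ only in an ending like _2 or _b are one class to them, and where a whole thing is asked for, a point or a joint stands for the part that bears it (a point fixed in the world has none). Each returns a list of dicts, best first, with "score" (0 to 1); they miss things now and then, are a little off and sometimes report something else, mostly with a low value. They report only what shows in the picture. A call takes as long as a camera call. They do not tell look-alikes from the thing itself.
- env.find_in(camera, name): "centre" ([x, y, z] in mm, in world coordinates, good to about 4 mm: the middle of the surface that is visible of it).
- env.silhouettes(camera, name): "mask" (384x512 bool, what is visible of it).
- env.landmark_of(camera, name): "centre" ([x, y, z] in mm, in world coordinates, good to about 4 mm: a listed point, or the origin of a listed thing).
The state is a dict: "t": time; "qpos": joint angles; "dq": joint speeds; "joint_efforts": joint torques, N m; "ee_pos": TCP position; "eef_rot": TCP orientation; "ft_force": force on the tool from outside, world axes, zero at the start; "wrist_torque": the same for the moment, N m; "gripper_width": finger opening in mm; "finger_force": force on a finger pad.
Only numpy, scipy, OpenCV 4.12 (cv2) and the standard library are available. Lean on these libraries where they do the work, as an engineer would, in place of code of your own. Each camera call takes 0.05 s, during which the arm holds its last target. There are 200 camera calls.

TASK

Take the steel stop blade with the blue tab out of its wooden stand and put it fully home in the slot of the cheese portioning guide. Then pump the guide's two black squeeze grips until the red sprung pad holds the cheese firmly against the blade, its springs squashed by about a third, and pump no further, or it crushes the cheese. Do not touch the cheese with the robot, leave the things round about where they are, and finish while still holding the grips squeezed.

Things in the scene. Friction and masses are not known exactly. Their poses are not given: they have to be found in the camera images.
- guide: Cheese portioning guide fixed on the worktop: light wooden base, 340 (own x) x 104 x 12 mm, x -195 to +145 from the origin, which is on the worktop. +x is the feeding direction, pointing within about 0.25 rad of world +y. On its centre line along +x: rack with squeeze grips, pusher, red pad, cheese, slot. The trough floor is 12 mm, its low side walls 36 mm above the worktop.
- slot (a point): Middle of the slot's foot, on the trough floor (guide frame x 105, y 0, z 12 mm), axes as the guide's. The crosswise slot is 8 mm wide (x) and 82 mm long (y), between wooden posts with tops 52 mm above the worktop; 45 degree lead-ins widen it to 20 mm (x) at the top. Blade fully home: upright across the guide, foot on the trough floor, 40 mm below the post tops.
- squeeze (a point): Fixed point midway between the two black squeeze grips (guide frame x -100, y 0, z 85 mm). The grips are upright plates 9 mm thick (guide x), 30 mm wide (y), 53 to 105 mm above the worktop, outer faces 64 mm apart when released; squeeze them together along guide x from above. Their steel carriages, tops at 55 mm, reach 15 mm beyond the outer faces: keep fingertips above 58 mm.
- trigger (a joint): Inward travel of the rear (-x) black grip: 0 released, 0.017 m fully squeezed. The front grip is geared to it and moves in equally (outer faces then 30 mm apart). Springs push each grip out with 4.5 N (released) to 7 N (squeezed) and return both when let go. Both pushes, less springs and 2 N friction, drive the rack forward.
- pusher (a joint): Travel of the toothed rack with the steel pusher plate along guide +x, 0 to 0.072 m, starting at 0 to 0.012. The ratchet has 5 mm teeth: a full stroke and release gains 10 to 15 mm, and it slips back at most one tooth on release. At pusher 0, pad 0 the pad's face is at guide x = 0. Blade home and cheese against it: the pad begins to compress at about 0.043 m.
- pad (a joint): Compression of the red pad's spring, 0 to 0.030 m; the pad is a plate 50 x 36 mm ahead of the pusher plate. 1000 N/m: 0.010 means it presses with 10 N; over 30 N crushes the cheese. A firm hold is about 5 to 20 N. 0 when it touches nothing; sliding the cheese takes about 1 N.
- pad_face (a point): Middle of the pad's front face, 33 mm above the worktop.
- cheese: Block of hard cheese, 60 (guide x) x 50 x 44 mm, 0.15 kg, loose on the trough floor between pad and slot, 8 to 25 mm short of the blade's place. Origin in the middle of its underside.
- stop_blade: Steel stop blade, upright: plate 5 mm thick (own x), 76 mm wide (own y), 56 mm high; on top a blue tab 12 mm thick (x), 44 mm wide (y), from 54 to 88 mm above the foot. Origin in the middle of the foot edge, z up. 0.10 kg, same either way round. Starts standing in the blade stand, foot 10 mm above the worktop.
- blade_stand: Dark wooden stand 44 x 100 x 38 mm, fixed, with a slot 7 x 79 mm (own x, y), 28 mm deep, that holds the blade upright. Origin in the middle of its underside.
- lemon_a: Lemon, 77 x 51 x 52 mm, bystander at the left.
- white_mug: White mug, 64 x 92 x 67 mm, bystander at the back left.
- kitchen_timer: Red and white kitchen timer, 62 mm across, 47 mm high, bystander at the back right.
- moka_pot: Moka coffee pot, 138 mm high, bystander at the right.
There are look-alikes about, which are no part of the job. There is more than one size of the stop_blade; the job needs the largest.

How it is judged (in metres and radians):
On the way, in this order (a step that is already met when the one before it is completed fails the run):
1. the stop blade stands fully home in the guide's slot (z of stop_blade in the frame of slot below 0.003 m and horizontal distance between stop_blade and slot below 0.006 m and angle between stop_blade's own z axis and vertical below 0.15 rad), for 0.2 s.
2. the pad presses the cheese against the blade (contact force between pad and cheese above 3 N and contact force between cheese and stop_blade above 3 N), for 0.1 s.
At the end, for the whole second after the job is handed in: Blade home in the slot (foot within 3 mm of its floor, 6 mm of its middle, 0.15 rad of upright); the pad presses the cheese with 4 to 22 N, it bears on the blade with over 3 N and is level within 0.12 rad; the fingers still hold the grips with over 3 N, squeezed by over 3 mm (all of step 1 and contact force between pad and cheese between 4 and 22 N and contact force between cheese and stop_blade above 3 N and angle between cheese's own z axis and vertical below 0.12 rad and value of joint trigger above 0.003 m and contact force between the fingers and guide above 3 N); the arm keeps its last pose, push and grip.
It fails at once if the cheese is crushed: the pad presses it with over 30 N (contact force between pad and cheese above 30 N).
It fails at once if the robot touches the cheese (contact force between any of the fingers, the arm and cheese above 0.5 N).
It fails at once if a bystander is moved by over 3 cm (distance of any of lemon_a, white_mug, kitchen_timer, moka_pot from where it was at the start of the episode above 0.03 m).
It also fails if it takes over 64 s, if anything falls off the work surface, if the arm or the gripper's body presses on something with over 40 N, if the wrist force passes 120 N, or if a joint passes its speed limit or range.

## Working session

There is one attempt and no reset: what is moved stays moved. The work goes in short steps, Python scripts to look and compute and a tool call to move; the robot and the scene stay as the last step left them, time stands still between calls to the robot, and variables do not carry over. Pictures are saved under pics/ and viewed, at most 10 in all, crops included, and the job is handed in when it is done.

Besides the shell and the picture viewer there is one more tool, called after "Emit:" in YAML: its name, and indented under it one key for each argument. send_rows: Moves the arm, as the interface text tells. Its arguments: {"type":"object","properties":{"series":{"type":"array","items":{"type":"array","items":{"type":"number"}}},"fingers":{"type":"number"}},"required":["series"]}

```bash
mkdir -p pics; ls; python3 - <<'E'
from station import env
import cv2,numpy as np
s=env.observe();print(s['t'],s['ee_pos'],s['eef_rot'],s['gripper_width'])
ims=[]
for c in('scene','side'):
    f=env.camera(c);ims.append(f['image']);print(c,f['fx'],f['R'],f['t'])
    for n in('guide','slot','squeeze','cheese','stop_blade','blade_stand','pad_face','moka_pot','white_mug','kitchen_timer','lemon_a'):
        print(n,[(np.round(d['centre']).tolist(),round(d['score'],2)) for d in env.landmark_of(c,n)])
    cv2.imwrite(f'pics/{c}0.png',cv2.resize(f['image'],(800,600)))
E
```

```text
pics
0.0 [ 158.02767408 -630.02622668  221.65804519] [[ 9.69947680e-01  2.43313118e-01 -4.73596715e-04]
 [ 2.43313561e-01 -9.69946513e-01  1.50773771e-03]
 [-9.25111195e-05 -1.57765919e-03 -9.99998751e-01]] 87.03407317851975
scene 384.3040869423103 [[-0.75542721 -0.65522751  0.00257798]
 [-0.31214542  0.35641492 -0.88064388]
 [ 0.57610326 -0.66606705 -0.4737718 ]] [ 398.18967106  250.2677989  1239.45464299]
guide [([515.0, -80.0, -3.0], 0.81), ([527.0, 27.0, 11.0], 0.29)]
slot [([528.0, 24.0, 9.0], 0.93), ([498.0, 310.0, 7.0], 0.37)]
squeeze [([504.0, -177.0, 85.0], 0.89), ([656.0, -291.0, 1.0], 0.26)]
cheese [([529.0, -23.0, 11.0], 0.63)]
stop_blade [([495.0, 310.0, 8.0], 0.69), ([558.0, 216.0, 6.0], 0.63), ([529.0, 27.0, 11.0], 0.62), ([388.0, 289.0, -1.0], 0.5)]
blade_stand [([498.0, 314.0, 1.0], 0.78)]
pad_face [([516.0, -74.0, 31.0], 0.57)]
moka_pot [([583.0, -482.0, 3.0], 0.71)]
white_mug [([649.0, 432.0, -0.0], 0.79)]
kitchen_timer [([652.0, -290.0, 4.0], 0.64)]
lemon_a [([544.0, 496.0, -1.0], 0.69), ([514.0, -79.0, -2.0], 0.47)]
side 366.7740033827671 [[ 0.99971699 -0.02283334 -0.00667734]
 [-0.01749616 -0.51550387 -0.85670861]
 [ 0.01611933  0.85658298 -0.51575747]] [-534.62986746   56.07848251 1384.3015247 ]
guide [([515.0, -80.0, -0.0], 0.92)]
slot [([529.0, 26.0, 12.0], 0.9)]
squeeze [([501.0, -181.0, 86.0], 0.55)]
cheese [([529.0, -20.0, 8.0], 0.62)]
stop_blade [([494.0, 306.0, 7.0], 0.64), ([387.0, 288.0, 0.0], 0.42), ([551.0, 218.0, -1.0], 0.38)]
blade_stand [([494.0, 307.0, 9.0], 0.44)]
pad_face [([519.0, -77.0, 32.0], 0.41)]
moka_pot [([586.0, -481.0, 2.0], 0.9)]
white_mug [([648.0, 434.0, -0.0], 0.74)]
kitchen_timer [([582.0, -479.0, 2.0], 0.53), ([648.0, -288.0, -0.0], 0.51)]
lemon_a [([543.0, 496.0, -0.0], 0.4)]
```

View pics/scene0.png

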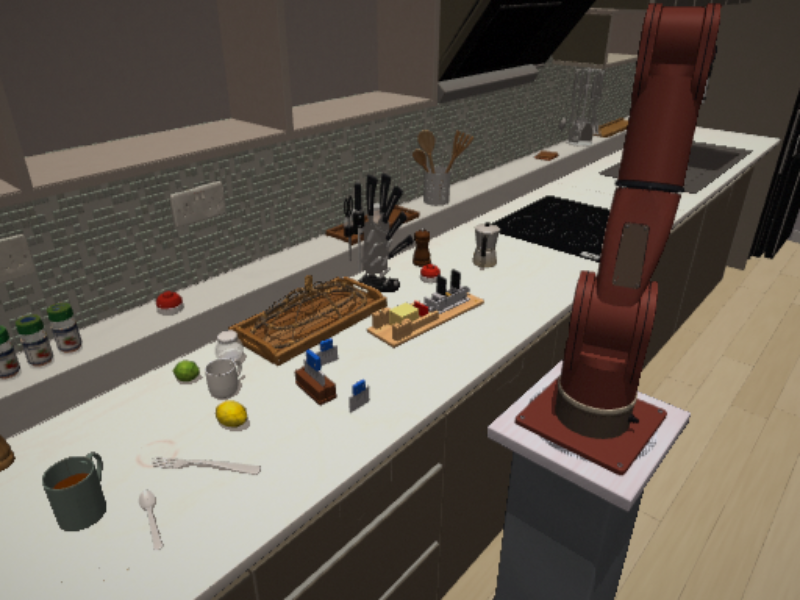

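View pics/side0.png

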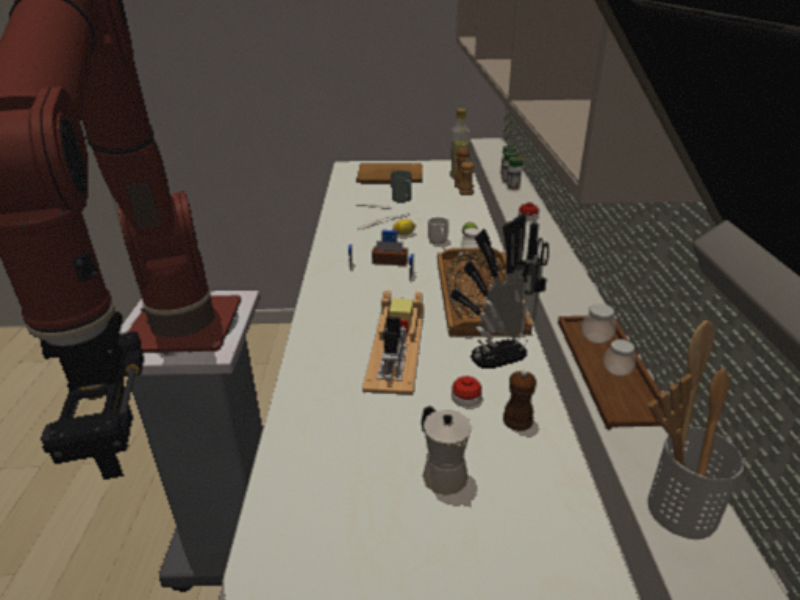

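The scene view shows the guide near (425,315), the stand with the largest blade at (316,375), and the smaller look-alike blades at (327,347) and (359,393). The side view agrees: stand at (390,250), guide at (395,340). Next I move the arm above the work to look with the wrist camera.

Emit:
send_rows:
  series:
    - [0.15, 0.1, 0.2, 0, 0, 0]
    - [0.4, 0.25, 0.4, 0, 0, 0]
    - [0.65, 0.4, 0.5, 0, 0, 0]
    - [0.85, 0.6, 0.5, 0, 0, 0]
    - [1, 0.85, 0.5, 0, 0, 0]
    - [1, 1, 0.5, 0, 0, 0]
  fingers: 1

```text
t: 1.95
ee_pos: [361.3, -426.9, 322.6]
eef_rot: [[0.969, 0.249, 0.001], [0.249, -0.969, 0.001], [0.001, -0.0, -1.0]]
ft_force: [-0.6, -0.7, -0.5]
gripper_width: 87.3
finger_force: 0.0
```

Emit:
send_rows:
  series:
    - [0.25, 0.25, 0, 0, 0, 0]
    - [0.5, 0.5, 0, 0, 0, 0]
    - [0.65, 0.8, 0, 0, 0, 0]
    - [0.75, 1, 0, 0, 0, 0]

```text
t: 2.45
ee_pos: [507.9, -230.9, 322.6]
eef_rot: [[0.97, 0.243, 0.0], [0.243, -0.97, -0.0], [0.0, 0.0, -1.0]]
ft_force: [-0.0, -0.1, -0.4]
gripper_width: 87.0
finger_force: 0.0
```

Emit:
send_rows:
  series:
    - [0, 0.25, 0, 0, 0, -0.1]
    - [0, 0.5, 0, 0, 0, -0.2]
    - [0, 0.75, 0, 0, 0, -0.25]
    - [0, 1, 0, 0, 0, -0.35]
    - [0, 1, 0, 0, 0, -0.35]

```text
t: 3.08
ee_pos: [506.9, -28.0, 323.1]
eef_rot: [[0.993, -0.115, 0.001], [-0.115, -0.993, 0.001], [0.001, -0.001, -1.0]]
ft_force: [0.1, 0.3, 0.2]
gripper_width: 87.1
finger_force: 0.0
```

```bash
cat >h.py <<'E'
from station import env
import cv2,numpy as np
def wrist(name):
    s=env.observe();f=env.camera('wrist')
    cv2.imwrite(f'pics/{name}.png',f['image'])
    T=np.eye(4);T[:3,:3]=s['eef_rot'];T[:3,3]=s['ee_pos']
    f['M']=T@f['hand_eye'];np.savez(f'pics/{name}.npz',**{k:np.array(v) for k,v in f.items()})
    return f
def toworld(f,u,v):
    # u,v arrays; returns Nx3 with depth
    u=np.atleast_1d(u).astype(int);v=np.atleast_1d(v).astype(int)
    z=f['z_map'][v,u];x=(u-f['cx'])/f['fx'];y=(v-f['cy'])/f['fy'];r=np.hypot(x,y)+1e-9
    k=np.tan(r)/r*z
    P=np.stack([x*k,y*k,z,np.ones_like(z)],0)
    return (f['M']@P)[:3].T
def plane(f,u,v,h):
    x=(u-f['cx'])/f['fx'];y=(v-f['cy'])/f['fy'];r=np.hypot(x,y)+1e-9
    d=f['M'][:3,:3]@np.array([np.sin(r)*x/r,np.sin(r)*y/r,np.cos(r)]);o=f['M'][:3,3]
    return o+d*(h-o[2])/d[2]
def lm(c,ns):
    for n in ns: print(n,[(np.round(d['centre'],1).tolist(),round(d['score'],2)) for d in env.landmark_of(c,n)])
E
python3 - <<'E'
from h import *
f=wrist('w1');print(f['fx'],f['cx'],f['cy'],f['hand_eye'])
lm('wrist',['guide','slot','squeeze','cheese','pad_face','stop_blade','blade_stand'])
cv2.imwrite('pics/w1b.png',cv2.resize(f['image'],(800,600)))
E
```

```text
297.3186396354542 249.82708552939673 186.5485366150449 [[-4.93306438e-05 -9.57707826e-01 -2.87742452e-01  8.01344170e+01]
 [ 9.99999953e-01  4.00004776e-05 -3.04575885e-04 -1.83329702e-01]
 [ 3.03204544e-04 -2.87742453e-01  9.57707778e-01 -1.62550206e+02]
 [ 0.00000000e+00  0.00000000e+00  0.00000000e+00  1.00000000e+00]]
guide [([516.9, -78.1, 1.8], 0.59)]
slot [([527.0, 21.1, 16.1], 0.61), ([545.7, 501.7, 2.2], 0.52)]
squeeze [([501.8, -177.5, 85.7], 0.61)]
cheese [([524.1, -17.1, 13.5], 0.87), ([499.5, 309.5, -3.1], 0.32)]
pad_face [([516.8, -74.9, 34.0], 0.73)]
stop_blade [([560.0, 217.4, -3.3], 0.76), ([500.3, 311.1, 9.6], 0.62)]
blade_stand [([502.5, 308.2, -2.3], 0.92), ([529.1, 18.8, 15.0], 0.68)]
```

View pics/w1b.png

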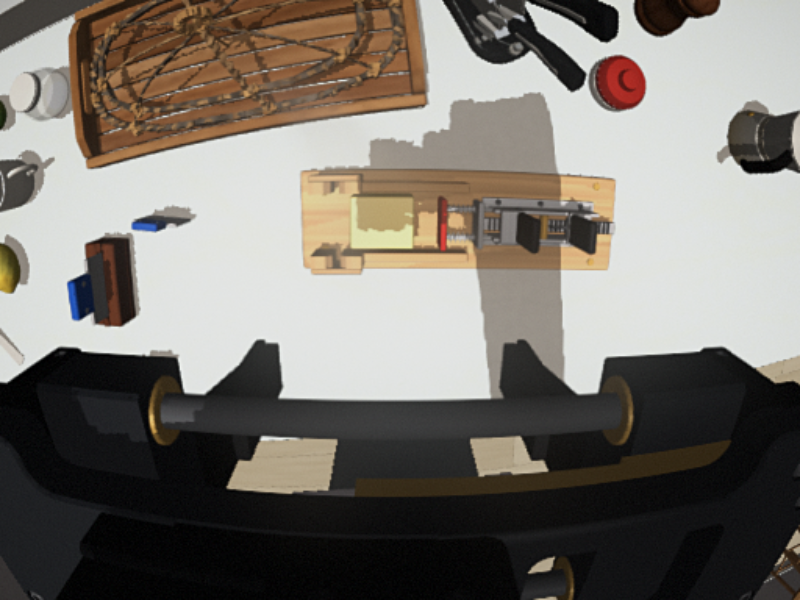

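Emit:
send_rows:
  series:
    - [0, 0.25, 0, 0, 0, 0]
    - [0, 0.5, 0, 0, 0, 0]
    - [0, 0.75, -0.1, 0, 0, 0]
    - [-0.05, 1, -0.2, 0, 0, 0]
    - [-0.05, 1, -0.3, 0, 0, 0]

```text
t: 4.1
ee_pos: [495.7, 171.7, 262.2]
eef_rot: [[0.993, -0.114, 0.0], [-0.114, -0.993, 0.002], [-0.0, -0.002, -1.0]]
ft_force: [0.3, 0.2, 0.0]
gripper_width: 87.4
finger_force: 0.0
```

The wrist view shows the slot posts at (335,225), cheese (382,222), pad (443,222) and grips (527,232) and (583,234), with the stand at (105,280).

```bash
python3 - <<'E'
from h import *
f=wrist('w2')
lm('wrist',['stop_blade','blade_stand','slot'])
def rect(P,lo,hi,c,r,t):
    m=(P[:,2]>lo)&(P[:,2]<hi)&(np.hypot(*(P[:,:2]-c).T)<r);Q=P[m,:2].astype(np.float32)
    if len(Q)<10: print(t,len(Q));return
    (cx,cy),(w,h),a=cv2.minAreaRect(Q);print(t,len(Q),'c',round(cx,1),round(cy,1),'size',round(w,1),round(h,1),'ang',round(a,1),'zmed',np.median(P[m,2]))
vv,uu=np.mgrid[0:384,0:512]
for n in('w1','w2'):
    d=dict(np.load(f'pics/{n}.npz'));P=toworld(d,uu.ravel(),vv.ravel());ok=d['z_map'].ravel()>0
    P=P[ok]
    rect(P,30,44,(498,309),75,n+' stand top')
    rect(P,80,110,(498,309),75,n+' tab top')
    rect(P,45,64,(498,309),75,n+' blade')
    if n=='w1':
        rect(P,6,18,(516,-90),195,'base'); rect(P,95,115,(502,-178),60,'grips'); rect(P,47,56,(528,24),70,'posts'); rect(P,49,60,(528,-20),45,'cheese')
cv2.imwrite('pics/w2b.png',cv2.resize(f['image'],(800,600)))
E
```

```text
stop_blade [([389.2, 289.7, 1.5], 0.76), ([499.9, 310.6, 11.6], 0.57), ([558.9, 219.4, -0.6], 0.51), ([655.0, 426.9, 2.5], 0.21)]
blade_stand [([499.2, 310.2, -2.6], 0.83)]
slot [([531.4, 20.4, 15.0], 0.66), ([517.6, -78.2, 2.2], 0.35)]
w1 stand top 759 c 499.4 309.1 size 44.9 101.0 ang 80.3 zmed 38.04331861611848
w1 tab top 290 c 498.8 308.5 size 13.2 44.4 ang 79.5 zmed 95.01732749645777
w1 blade 238 c 498.7 307.0 size 4.9 75.8 ang 81.6 zmed 53.9894103383991
base 8688 c 585.2 -107.1 size 351.7 247.7 ang 83.8 zmed 12.5763991684031
grips 328 c 505.2 -179.1 size 65.1 29.4 ang 83.4 zmed 104.37618125079501
posts 1147 c 525.8 1.5 size 94.4 95.9 ang 83.0 zmed 52.76916425091031
cheese 1467 c 530.4 -20.0 size 64.7 78.7 ang 89.4 zmed 56.263131645598605
w2 stand top 1398 c 499.4 308.9 size 44.6 100.2 ang 81.4 zmed 38.1861185754436
w2 tab top 481 c 499.6 308.8 size 12.2 44.2 ang 80.3 zmed 97.30090276519167
w2 blade 204 c 498.6 307.4 size 4.2 76.5 ang 82.3 zmed 52.71608552436331
```

View pics/w2b.png

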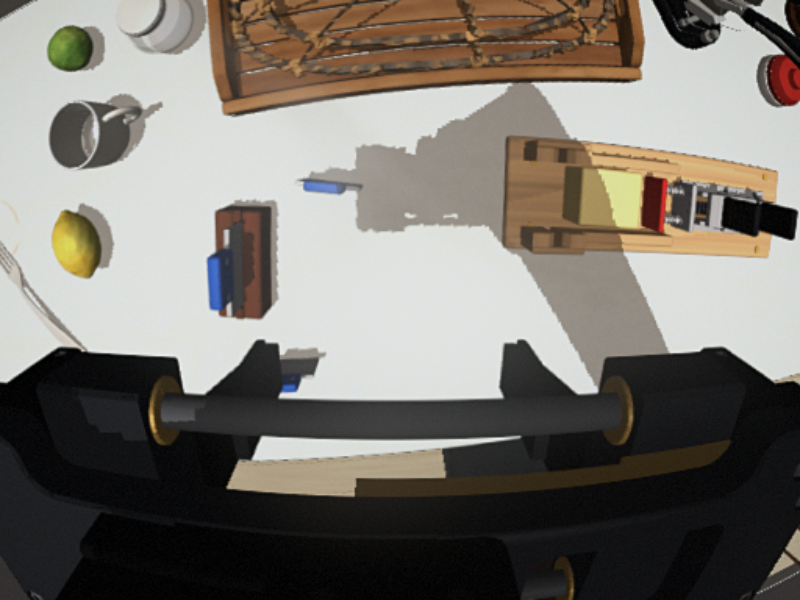

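The stand is at (240,260), blade tab at (218,280). The stand's thickness axis is at about 80.8° and the guide's at about 83.2°, with the tool at 83.5°.

Emit:
send_rows:
  series:
    - [0.005, 0.2, -0.1, 0, 0, -0.02]
    - [0.01, 0.45, -0.3, 0, 0, -0.045]
    - [0.018, 0.687, -0.5, 0, 0, -0.045]
    - [0.018, 0.687, -0.65, 0, 0, -0.045]
    - [0.018, 0.687, -0.8, 0, 0, -0.045]
    - [0.018, 0.687, -0.92, 0, 0, -0.045]
    - [0.018, 0.687, -0.98, 0, 0, -0.045]
    - [0.018, 0.687, -0.98, 0, 0, -0.045]
  fingers: 1

```text
t: 5.3
ee_pos: [501.1, 304.1, 66.7]
eef_rot: [[0.986, -0.168, -0.0], [-0.168, -0.986, -0.0], [-0.0, 0.0, -1.0]]
ft_force: [0.3, 0.2, 0.3]
gripper_width: 86.9
finger_force: 0.0
```

Emit:
send_rows:
  series:
    - [0, 0, 0, 0, 0, 0]
    - [0, 0, 0, 0, 0, 0]
    - [0, 0, 0, 0, 0, 0]
    - [0, 0, 0, 0, 0, 0]
    - [0, 0, 0, 0, 0, 0]
    - [0, 0, 0, 0, 0, 0]
  fingers: -1

```text
t: 6.05
ee_pos: [500.6, 304.7, 66.5]
eef_rot: [[0.986, -0.167, 0.0], [-0.167, -0.986, 0.0], [0.0, -0.0, -1.0]]
ft_force: [0.2, 0.4, 1.3]
gripper_width: 34.8
finger_force: 0.0
```

Emit:
send_rows:
  series:
    - [-0.005, 0.015, 0, 0, 0, 0]
    - [-0.005, 0.015, 0, 0, 0, 0]
    - [-0.005, 0.015, 0, 0, 0, 0]
    - [-0.005, 0.015, 0, 0, 0, 0]
    - [-0.005, 0.015, 0, 0, 0, 0]
    - [-0.005, 0.015, 0, 0, 0, 0]

```text
t: 6.8
ee_pos: [499.5, 308.0, 66.6]
eef_rot: [[0.986, -0.167, -0.0], [-0.167, -0.986, 0.0], [-0.0, -0.0, -1.0]]
ft_force: [-1.4, 2.3, -1.3]
gripper_width: 12.1
finger_force: 29.9
```

Emit:
send_rows:
  series:
    - [0, 0, 0.05, 0, 0, 0]
    - [0, 0, 0.15, 0, 0, 0]
    - [0, 0, 0.25, 0, 0, 0]
    - [0, 0, 0.35, 0, 0, 0]
    - [0, 0, 0.45, 0, 0, 0]
    - [0, -0.2, 0.5, 0, 0, 0.02]
    - [0, -0.4, 0.5, 0, 0, 0.045]
    - [0, -0.6, 0.5, 0, 0, 0.045]
    - [0, -0.8, 0.5, 0, 0, 0.045]
    - [0, -0.9, 0.5, 0, 0, 0.045]
    - [0, -0.9, 0.5, 0, 0, 0.045]

```text
t: 8.18
ee_pos: [499.9, 126.0, 167.3]
eef_rot: [[0.992, -0.124, 0.001], [-0.124, -0.992, -0.001], [0.001, 0.001, -1.0]]
ft_force: [0.2, 0.8, -1.1]
gripper_width: 11.9
finger_force: 29.9
```

```bash
python3 - <<'E'
from h import *
s=env.observe();print(s['ee_pos'],s['eef_rot'][:,1],s['ft_force'],s['gripper_width'])
f=wrist('w3')
for c in('wrist','side','scene'):
    if c!='wrist': env.camera(c)
    print(c);lm(c,['stop_blade','slot','cheese','squeeze'])
vv,uu=np.mgrid[0:384,0:512]
P=toworld(f,uu.ravel(),vv.ravel())[f['z_map'].ravel()>0]
Rg=np.array([[np.cos(a:=np.radians(83.2)),np.sin(a)],[-np.sin(a),np.cos(a)]])
q=(P[:,:2]-[529,24])@Rg.T
for lo,hi,t in((49,56,'posts'),(-5,100,'')):
    m=(P[:,2]>lo)&(P[:,2]<hi)&(abs(q[:,0])<30)&(abs(q[:,1])<60)
    Q=q[m]; print(t,m.sum(),np.percentile(Q,[1,50,99],axis=0).round(1).tolist())
cv2.imwrite('pics/w3b.png',cv2.resize(f['image'],(800,600)))
E
```

```text
[499.89453919 125.983678   167.34562381] [-1.23609293e-01 -9.92330693e-01  7.33174175e-04] [ 0.24398101  0.77912005 -1.09055446] 11.866471880247529
wrist
stop_blade [([560.0, 218.0, -3.0], 0.92), ([502.3, 127.1, 110.3], 0.6)]
slot [([528.6, 19.9, 18.2], 0.65)]
cheese [([527.4, -21.2, 13.7], 0.85)]
squeeze []
side
stop_blade [([495.2, 126.4, 110.0], 0.81), ([385.0, 289.3, 2.8], 0.57), ([555.4, 219.7, -1.5], 0.39)]
slot [([531.1, 27.9, 13.5], 0.93)]
cheese [([528.0, -20.6, 10.2], 0.52)]
squeeze []
scene
stop_blade [([492.7, 130.4, 107.7], 0.76), ([388.0, 287.1, 1.0], 0.74), ([558.0, 219.4, 4.4], 0.69)]
slot [([528.5, 26.3, 9.8], 0.73)]
cheese [([529.5, -22.6, 10.6], 0.57)]
squeeze [([501.4, -177.1, 84.9], 0.81), ([654.0, -289.5, -0.5], 0.22)]
posts 1777 [[-28.0, -47.4], [-8.9, -8.3], [24.7, 47.4]]
 6521 [[-28.9, -58.4], [-2.9, -2.5], [29.3, 48.9]]
```

View pics/w3b.png

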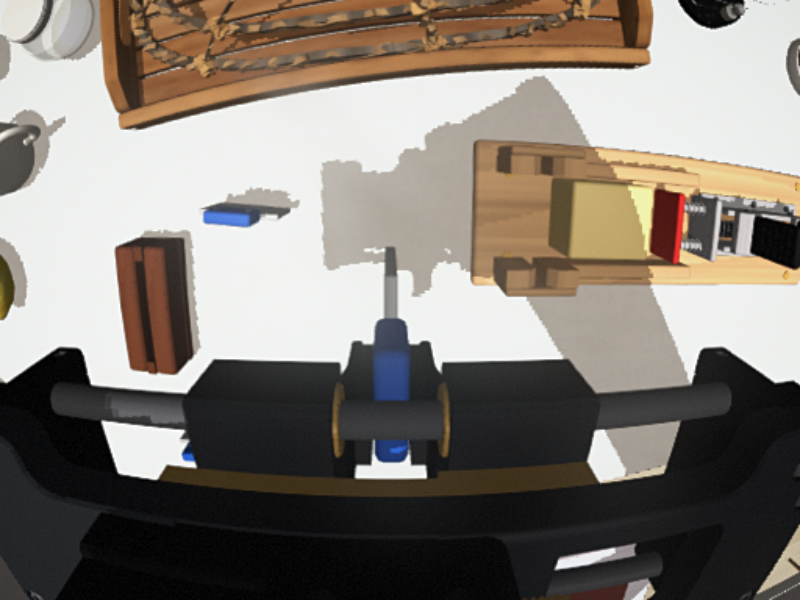

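The blade hangs in the fingers, tab at (391,390). The slot gaps are near (545,162) and (542,272). Now I fit the slot precisely from depth.

```bash
python3 - <<'E'
from h import *
s=env.observe();print(s['ee_pos'])
vv,uu=np.mgrid[0:384,0:512]
for n in('w1','w2','w3'):
    f=dict(np.load(f'pics/{n}.npz'));ok=f['z_map'].ravel()>0
    P=toworld(f,uu.ravel(),vv.ravel())[ok]
    w=f['image'].reshape(-1,3)[ok].astype(int); wood=(w[:,2]-w[:,0]>35)
    c=np.array([528.5,24.0]);a=np.radians(83.2)
    for it in range(3):
        ex=np.array([np.cos(a),np.sin(a)]);ey=np.array([-ex[1],ex[0]])
        q=np.c_[(P[:,:2]-c)@ex,(P[:,:2]-c)@ey,P[:,2]]
        b=q[wood&(abs(q[:,2]-12)<4)&(q[:,0]<55)&(q[:,0]>-180)&(abs(q[:,1])<65)]
        L=[];
        xs=np.arange(-95,36,5)
        for x in xs:
            yy=b[abs(b[:,0]-x)<2.5][:,1]; L.append((yy.max(),yy.min()) if len(yy)>5 else (np.nan,)*2)
        L=np.array(L);g=~np.isnan(L[:,0])
        p1=np.polyfit(xs[g],L[g,0],1);p2=np.polyfit(xs[g],L[g,1],1)
        fr=[b[abs(b[:,1]-y)<2.5][:,0].max() for y in range(-40,41,5)]
        if it<2: a+=np.arctan((p1[0]+p2[0])/2)*.9
    print(n,'ang',np.degrees(a).round(2),'side slopes',np.degrees([p1[0],p2[0]]).round(2),'ymax/min@0',p1[1].round(1),p2[1].round(1),'front',np.median(fr).round(1))
    sl=c+ex*(np.median(fr)-40)+ey*(p1[1]+p2[1])/2;print('  slot est',sl.round(1))
    # post gap: in bands at posts, lowest z vs x
    for sg in(1,-1):
        m=(abs(sg*q[:,1]-34)<5)&(abs(q[:,0])<40)
        xx=np.arange(-34,35,4);print('  ',sg,[(int(x),int(np.median(q[m&(abs(q[:,0]-x)<2),2]))) for x in xx if (m&(abs(q[:,0]-x)<2)).sum()>3])
    t=q[(q[:,2]>98)&(q[:,2]<101)] if 0 else None
    # held blade tab
    if n=='w3':
        m=(w[:,0]-w[:,2]>60)&(np.hypot(*(P[:,:2]-[500,127]).T)<40)&(P[:,2]>150);print('tab',m.sum(),np.percentile(P[m],[1,50,99],axis=0).round(1).tolist(), cv2.minAreaRect(P[m][:,:2].astype(np.float32)))
E
```

```text
[499.56222925 127.76972762 166.51656557]
w1 ang 77.74 side slopes [-2.73  5.37] ymax/min@0 37.3 -51.2 front 39.1
  slot est [535.1  21.6]
   1 [(-34, 35), (-30, 36), (-26, 52), (-22, 52), (-18, 52), (-14, 52), (-10, 50), (-6, 12), (-2, 13), (2, 45), (6, 49), (10, 49), (14, 50), (18, 49), (22, 40), (26, 436), (30, 436), (34, 436)]
   -1 [(-34, 36), (-30, 36), (-26, 36), (-22, 41), (-18, 52), (-14, 52), (-10, 52), (-6, 51), (-2, 48), (2, 12), (6, 17), (10, 48), (14, 52), (18, 52), (22, 51), (26, 52)]
w2 ang 80.4 side slopes [-3.05  2.94] ymax/min@0 38.0 -51.2 front 39.6
  slot est [535.   22.5]
   1 [(-34, 36), (-26, 51), (-22, 52), (-18, 52), (-14, 52), (-10, 50), (-6, 36), (-2, 12), (2, 29), (6, 42), (10, 51), (14, 51), (18, 51), (22, 39), (26, 12), (30, 12), (34, 12)]
   -1 [(-34, 36), (-30, 13), (-26, 12), (-22, 52), (-18, 52), (-14, 51), (-10, 51), (-6, 49), (-2, 38), (6, 47), (10, 51), (14, 52), (18, 51), (22, 51), (26, 34), (30, 12), (34, 12)]
w3 ang 81.39 side slopes [-1.98  1.9 ] ymax/min@0 35.3 -51.7 front 39.9
  slot est [536.6  22.7]
   1 [(-34, 36), (-30, 36), (-26, 52), (-22, 51), (-18, 52), (-14, 50), (-10, 49), (-6, 35), (-2, 12), (2, 279), (6, 280), (10, 280), (14, 280), (18, 245), (22, 53), (26, 280), (30, 279), (34, 276)]
   -1 [(-34, 36), (-30, 37), (-26, 40), (-22, 52), (-18, 52), (-14, 52), (-10, 52), (-6, 49), (-2, 35), (6, 47), (10, 51), (14, 52), (18, 52), (22, 52), (26, 33), (30, 12), (34, 12)]
tab 829 [[480.1, 119.4, 197.4], [509.1, 125.4, 199.1], [520.0, 132.7, 200.4]] ((499.6539001464844, 126.03650665283203), (10.335044860839844, 41.613548278808594), 83.282958984375)
```

```bash
python3 - <<'E'
from h import *
vv,uu=np.mgrid[0:384,0:512]
for n in('w1','w2','w3'):
    f=dict(np.load(f'pics/{n}.npz'));ok=f['z_map'].ravel()>0
    P=toworld(f,uu.ravel(),vv.ravel())[ok]
    c=np.array([528.5,24.0]);a=np.radians(83.2)
    ex=np.array([np.cos(a),np.sin(a)]);ey=np.array([-ex[1],ex[0]])
    q=np.c_[(P[:,:2]-c)@ex,(P[:,:2]-c)@ey,P[:,2]]
    m=(abs(q[:,2]-52)<1.5)&(abs(abs(q[:,1])-40)<13)&(abs(q[:,0])<32)
    Q=q[m];r=cv2.minAreaRect(Q[:,:2].astype(np.float32));print(n,len(Q),'rect',np.round(r[0],1),np.round(r[1],1),round(r[2],1),'->',(c+ex*r[0][0]+ey*r[0][1]).round(1))
    for sg in(1,-1):
        K=Q[Q[:,1]*sg>0];print('  side',sg,'x',np.percentile(K[:,0],[.5,99.5]).round(1),'y',np.percentile(K[:,1],[.5,99.5]).round(1),
          'gap',K[K[:,0]<0][:,0].max().round(1) ,K[K[:,0]>0][:,0].min().round(1))
E
```

```text
w1 556 rect [-3.7 -0.1] [95.6 56. ] 89.5 -> [528.2  20.4]
  side 1 x [-24.1  24.6] y [29.8 47.5] gap -1.2 0.3
  side -1 x [-28.4  23.9] y [-48.  -28.3] gap -1.2 0.0
w2 684 rect [-0.  -0.2] [50.6 96.3] 0.1 -> [528.7  24. ]
  side 1 x [-24.7  25.1] y [29.9 47.6] gap -0.2 0.2
  side -1 x [-24.8  25.3] y [-48.2 -30.4] gap -0.0 0.3
w3 1259 rect [ 0.1 -0.5] [95.6 50.5] 89.9 -> [529.  24.]
  side 1 x [-24.8  24.7] y [29.2 47.3] gap -0.4 0.0
  side -1 x [-24.8  25.1] y [-48.2 -30.4] gap -0.1 0.0
```

Emit:
send_rows:
  series:
    - [0.05, -0.15, 0, 0, 0, 0.005]
    - [0.1, -0.35, 0, 0, 0, 0.005]
    - [0.146, -0.48, -0.08, 0, 0, 0.005]
    - [0.146, -0.519, -0.16, 0, 0, 0.005]
    - [0.146, -0.519, -0.2, 0, 0, 0.005]
    - [0.146, -0.519, -0.2, 0, 0, 0.005]
    - [0.146, -0.519, -0.2, 0, 0, 0.005]
    - [0.146, -0.519, -0.2, 0, 0, 0.005]

```text
t: 9.93
ee_pos: [529.1, 24.6, 127.1]
eef_rot: [[0.993, -0.114, 0.001], [-0.114, -0.993, 0.0], [0.001, -0.0, -1.0]]
ft_force: [-0.3, -0.2, -0.9]
gripper_width: 11.6
finger_force: 29.9
```

```bash
python3 - <<'E'
from h import *
for i in range(3):
    s=env.observe();print(s['ee_pos'],s['eef_rot'][:,1],s['qpos']);env.camera('side')
E
```

```text
[529.06668303  24.59754823 127.14824098] [-1.14311342e-01 -9.93444955e-01 -1.97554644e-04] [  21.13399497   11.95895495  -31.8036302   106.18509596    7.00118845
   63.72351337 -109.77883643]
[529.02513546  24.40567086 127.06506121] [-1.14614914e-01 -9.93409988e-01 -1.33056967e-04] [  21.14358606   11.96247485  -31.79401755  106.1908782     7.00318487
   63.72149885 -109.77886257]
[528.97263085  24.23694763 126.96824071] [-1.14860805e-01 -9.93381594e-01 -6.26438140e-05] [  21.15185185   11.96808668  -31.78612214  106.19633048    7.00610811
   63.72102203 -109.77894191]
```

Emit:
send_rows:
  series:
    - [0, 0, -0.06, 0, 0, 0]
    - [0, 0, -0.12, 0, 0, 0]
    - [0, 0, -0.16, 0, 0, 0]
    - [0, 0, -0.2, 0, 0, 0]
    - [0, 0, -0.22, 0, 0, 0]
    - [0, 0, -0.24, 0, 0, 0]
    - [0, 0, -0.255, 0, 0, 0]
    - [0, 0, -0.255, 0, 0, 0]

```text
t: 11.08
ee_pos: [528.7, 23.9, 75.5]
eef_rot: [[0.993, -0.115, -0.0], [-0.115, -0.993, 0.0], [-0.0, -0.0, -1.0]]
ft_force: [0.6, -0.3, -0.3]
gripper_width: 11.8
finger_force: 29.9
```

Emit:
send_rows:
  series:
    - [0, 0, -0.01, 0, 0, 0]
    - [0, 0, -0.02, 0, 0, 0]
    - [0, 0, -0.03, 0, 0, 0]
    - [0, 0, -0.038, 0, 0, 0]
    - [0, 0, -0.042, 0, 0, 0]
    - [0, 0, -0.042, 0, 0, 0]

```text
t: 11.82
ee_pos: [528.9, 24.2, 68.4]
eef_rot: [[0.993, -0.115, 0.0], [-0.115, -0.993, -0.0], [0.0, 0.0, -1.0]]
ft_force: [-6.1, 0.0, 14.4]
gripper_width: 11.7
finger_force: 30.0
```

Emit:
send_rows:
  series:
    - [0, 0, 0, 0, 0, 0]
    - [0, 0, 0, 0, 0, 0]
    - [0, 0, 0, 0, 0, 0]
    - [0, 0, 0, 0, 0, 0]
    - [0, 0, 0.1, 0, 0, 0]
    - [0, 0, 0.3, 0, 0, 0]
    - [0, 0, 0.5, 0, 0, 0]
    - [-0.03, -0.25, 0.5, 0, 0, 0]
    - [-0.06, -0.5, 0.5, 0, 0, 0]
    - [-0.09, -0.75, 0.5, 0, 0, 0]
    - [-0.12, -1, 0.5, 0, 0, 0]
    - [-0.12, -1, 0.5, 0, 0, 0]
  fingers: 1

```text
t: 13.32
ee_pos: [503.5, -180.8, 166.8]
eef_rot: [[0.992, -0.122, -0.001], [-0.122, -0.992, -0.001], [-0.001, 0.001, -1.0]]
ft_force: [-1.2, 0.4, 1.0]
gripper_width: 87.0
finger_force: 0.0
```

```bash
python3 - <<'E'
from h import *
f=wrist('w4');s=env.observe();print(s['ee_pos'],s['eef_rot'][:,1])
lm('wrist',['stop_blade','squeeze','pad_face','cheese'])
vv,uu=np.mgrid[0:384,0:512]
P=toworld(f,uu.ravel(),vv.ravel())[f['z_map'].ravel()>0]
c=np.array([528.9,24.0]);a=np.radians(83.2);ex=np.array([np.cos(a),np.sin(a)]);ey=np.array([-ex[1],ex[0]])
q=np.c_[(P[:,:2]-c)@ex+105,(P[:,:2]-c)@ey,P[:,2]]
m=(q[:,2]>92)&(q[:,2]<109)&(abs(q[:,1])<30)
for t,mm in(('tab',m&(q[:,0]>60)),('grips',m&(q[:,0]<-40)&(q[:,0]>-160))): print(t,mm.sum(),np.percentile(q[mm],[1,50,99],axis=0).round(1).tolist() if mm.sum() else '')
# height profile along centreline
b=(abs(q[:,1])<20)
print([(int(x),int(np.percentile(q[b&(abs(q[:,0]-x)<3),2],95))) for x in range(-160,125,6) if (b&(abs(q[:,0]-x)<3)).sum()>3])
cv2.imwrite('pics/w4b.png',cv2.resize(f['image'],(800,600)))
E
```

```text
[ 504.21657754 -177.88901164  166.90380347] [-1.19026116e-01 -9.92891124e-01 -2.12580618e-05]
stop_blade [([531.5, 23.2, 14.0], 0.91)]
squeeze [([503.2, -176.7, 87.2], 0.84)]
pad_face [([515.5, -75.8, 33.5], 0.78)]
cheese [([529.4, -17.9, 15.0], 0.6)]
tab 516 [[98.8, -21.3, 92.2], [101.5, -0.7, 99.4], [110.4, 21.0, 101.7]]
grips 867 [[-131.8, -15.7, 92.9], [-122.9, -3.1, 104.6], [-68.8, 12.9, 106.5]]
[(-160, 279), (-154, 279), (-148, 261), (-142, 279), (-136, 280), (-130, 279), (-124, 280), (-118, 47), (-112, 46), (-106, 46), (-100, 48), (-94, 46), (-88, 46), (-82, 46), (-76, 105), (-70, 106), (-64, 56), (-58, 216), (-52, 256), (-46, 279), (-40, 280), (-34, 280), (-28, 280), (-22, 280), (-16, 280), (-10, 280), (-4, 49), (2, 52), (20, 13), (26, 13), (32, 56), (38, 57), (44, 57), (50, 57), (56, 57), (62, 57), (68, 57), (74, 57), (80, 57), (86, 57), (92, 56), (98, 99), (104, 100), (110, 101)]
```

View pics/w4b.png

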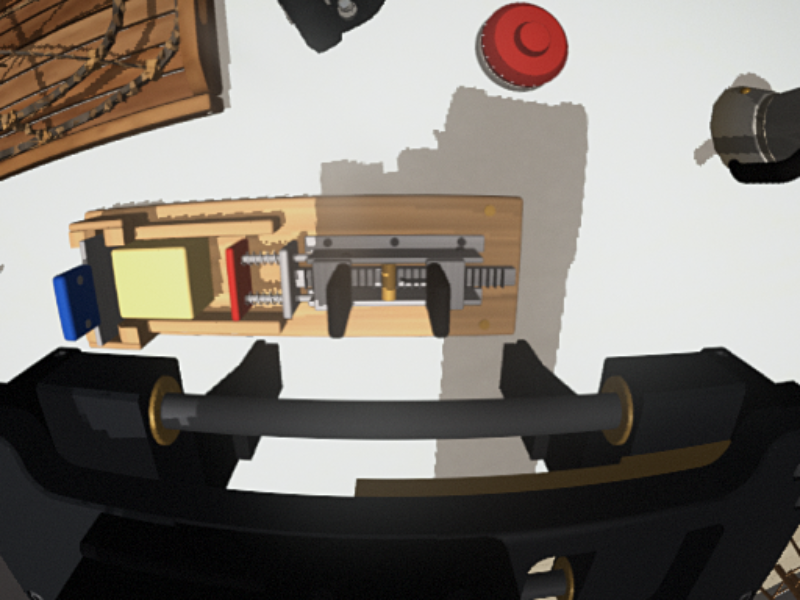

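The view shows the blade home (tab at (73,300)), cheese (152,282), red pad (238,280), pusher plate (287,283) and grips (338,300) and (438,300). I lower over the grips, then squeeze.

Emit:
send_rows:
  series:
    - [0, -0.018, -0.1, 0, 0, 0]
    - [0, -0.018, -0.25, 0, 0, 0]
    - [0, -0.018, -0.38, 0, 0, 0]
    - [0, -0.018, -0.46, 0, 0, 0]
    - [0, -0.018, -0.495, 0, 0, 0]
    - [0, -0.018, -0.495, 0, 0, 0]
    - [0, -0.018, -0.495, 0, 0, 0]
    - [0, -0.018, -0.495, 0, 0, 0]
  fingers: 1

```text
t: 14.58
ee_pos: [505.3, -179.9, 68.9]
eef_rot: [[0.993, -0.115, 0.001], [-0.115, -0.993, -0.0], [0.001, 0.0, -1.0]]
ft_force: [-0.5, 0.2, 0.7]
gripper_width: 87.2
finger_force: 0.0
```

```bash
cat >>h.py <<'E'
def meas(name):
    f=wrist(name);s=env.observe();vv,uu=np.mgrid[0:384,0:512];ok=f['z_map'].ravel()>0
    P=toworld(f,uu.ravel(),vv.ravel())[ok];w=f['image'].reshape(-1,3)[ok].astype(int)
    c=np.array([528.9,24.0]);a=np.radians(83.2);ex=np.array([np.cos(a),np.sin(a)]);ey=np.array([-ex[1],ex[0]])
    q=np.c_[(P[:,:2]-c)@ex+105,(P[:,:2]-c)@ey,P[:,2]]
    n=(abs(q[:,1])<28)&(q[:,0]>-50)&(q[:,0]<100)&(q[:,2]<65)
    red=n&(w[:,2]>90)&(w[:,1]<60)&(w[:,0]<60)&(q[:,2]>40)
    yel=n&(w[:,2]-w[:,0]>50)&(w[:,1]>110)&(q[:,2]>53)
    grey=n&(abs(w[:,2]-w[:,0])<25)&(q[:,2]>42)&(q[:,0]<q[red][:,0].min()-5 if red.any() else n)&(q[:,0]>-45)
    print('t',s['t'],'ee',np.round(s['ee_pos'],1),'w',round(s['gripper_width'],1),'ff',s['finger_force'],'ft',np.round(s['ft_force'],1))
    for t,m in(('red',red),('cheese',yel),('grey',grey)):
        if m.sum()>5: print('  ',t,m.sum(),'x',np.percentile(q[m,0],[2,50,98]).round(1),'y',np.percentile(q[m,1],[2,98]).round(1),'z',np.percentile(q[m,2],[50,98]).round(1))
    return f,q,w
E
python3 - <<'E'
from h import *
f,q,w=meas('w5')
cv2.imwrite('pics/w5b.png',cv2.resize(f['image'],(800,600)))
E
```

```text
t 14.625 ee [ 505.2 -179.8   68.8] w 87.1 ff 0.0 ft [ 0.4 -0.2  0. ]
   red 244 x [-1.5  0.4  3.4] y [-24.6   4.5] z [51.1 52.5]
   cheese 2145 x [30.8 56.5 87.5] y [-27.5   4.5] z [56.4 57.7]
   grey 404 x [-37.8 -35.9 -32.4] y [-23.3   3.7] z [50.7 52.4]
```

View pics/w5b.png

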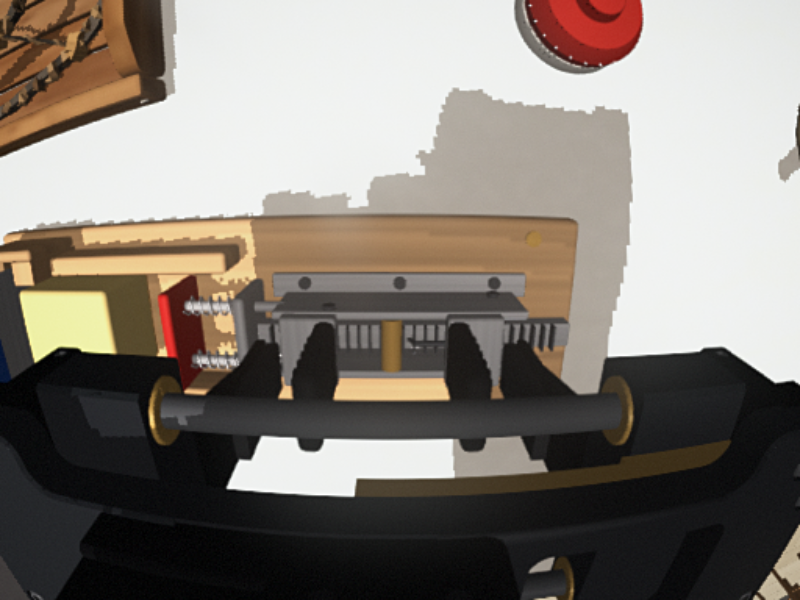

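Pad (180,325), pusher plate (245,320) and both grips inside the fingers all show. The relaxed pad-to-plate gap is 36.3 mm and the pusher is at about 3 mm. First stroke.

Emit:
send_rows:
  series:
    - [0, 0, 0, 0, 0, 0]
    - [0, 0, 0, 0, 0, 0]
    - [0, 0, 0, 0, 0, 0]
    - [0, 0, 0, 0, 0, 0]
    - [0, 0, 0, 0, 0, 0]
    - [0, 0, 0, 0, 0, 0]
    - [0, 0, 0, 0, 0, 0]
    - [0, 0, 0, 0, 0, 0]
    - [0, 0, 0, 0, 0, 0]
  fingers: -0.3

```text
t: 15.75
ee_pos: [504.7, -180.0, 68.2]
eef_rot: [[0.993, -0.115, 0.0], [-0.115, -0.993, -0.0], [0.0, 0.0, -1.0]]
ft_force: [-0.4, -4.6, 0.2]
gripper_width: 30.8
finger_force: 11.2
```

```bash
python3 -c "
from h import *
meas('w6')"
```

```text
t 15.8 ee [ 504.7 -180.    68.2] w 31.1 ff 11.204153080761898 ft [-0.4 -4.3 -0. ]
   red 360 x [12.4 14.6 17.9] y [-24.2  17.7] z [51.1 52.4]
   cheese 2584 x [30.7 50.3 87.3] y [-27.2  18.5] z [56.4 57.7]
   grey 491 x [-24.1 -22.7 -18.7] y [-23.2   5.8] z [50.1 52.4]
```

Emit:
send_rows:
  series:
    - [0, 0, 0, 0, 0, 0]
    - [0, 0, 0, 0, 0, 0]
    - [0, 0, 0, 0, 0, 0]
    - [0, 0, 0, 0, 0, 0]
    - [0, 0, 0, 0, 0, 0]
    - [0, 0, 0, 0, 0, 0]
  fingers: 0.6

```text
t: 16.55
ee_pos: [504.9, -178.7, 68.0]
eef_rot: [[0.993, -0.114, -0.0], [-0.114, -0.993, 0.001], [-0.0, -0.001, -1.0]]
ft_force: [-0.8, -0.6, 0.1]
gripper_width: 69.1
finger_force: 0.0
```

Emit:
send_rows:
  series:
    - [0, 0, 0, 0, 0, 0]
    - [0, 0, 0, 0, 0, 0]
    - [0, 0, 0, 0, 0, 0]
    - [0, 0, 0, 0, 0, 0]
    - [0, 0, 0, 0, 0, 0]
    - [0, 0, 0, 0, 0, 0]
    - [0, 0, 0, 0, 0, 0]
    - [0, 0, 0, 0, 0, 0]
  fingers: -0.3

```text
t: 17.55
ee_pos: [504.7, -180.0, 68.1]
eef_rot: [[0.993, -0.115, 0.0], [-0.115, -0.993, -0.0], [0.0, 0.0, -1.0]]
ft_force: [0.8, -3.9, -2.0]
gripper_width: 31.2
finger_force: 10.8
```

```bash
python3 -c "
from h import *
meas('w7')"
```

```text
t 17.6 ee [ 504.7 -180.    68.1] w 30.7 ff 10.793060343858087 ft [ 1.2 -5.7 -1. ]
   red 393 x [22.3 24.5 28.9] y [-24.1  22.3] z [51.1 52.6]
   cheese 2584 x [30.7 50.3 87.3] y [-27.3  18.3] z [56.4 57.7]
   grey 498 x [-14.  -12.7  -8.4] y [-23.1   5.8] z [50.3 52.3]
```

Emit:
send_rows:
  series:
    - [0, 0, 0, 0, 0, 0]
    - [0, 0, 0, 0, 0, 0]
    - [0, 0, 0, 0, 0, 0]
    - [0, 0, 0, 0, 0, 0]
    - [0, 0, 0, 0, 0, 0]
    - [0, 0, 0, 0, 0, 0]
  fingers: 0.6

```text
t: 18.35
ee_pos: [504.9, -178.7, 68.2]
eef_rot: [[0.993, -0.114, 0.0], [-0.114, -0.993, 0.001], [-0.0, -0.001, -1.0]]
ft_force: [0.0, -0.2, 0.8]
gripper_width: 68.9
finger_force: 0.0
```

Emit:
send_rows:
  series:
    - [0, 0, 0, 0, 0, 0]
    - [0, 0, 0, 0, 0, 0]
    - [0, 0, 0, 0, 0, 0]
    - [0, 0, 0, 0, 0, 0]
    - [0, 0, 0, 0, 0, 0]
    - [0, 0, 0, 0, 0, 0]
    - [0, 0, 0, 0, 0, 0]
    - [0, 0, 0, 0, 0, 0]
  fingers: -0.3

```text
t: 19.35
ee_pos: [504.8, -180.0, 68.2]
eef_rot: [[0.993, -0.115, 0.0], [-0.115, -0.993, -0.0], [0.0, 0.0, -1.0]]
ft_force: [-0.2, -5.1, -0.5]
gripper_width: 30.8
finger_force: 11.5
```

```bash
python3 -c "
from h import *
meas('w8')"
```

```text
t 19.4 ee [ 504.8 -180.    68.2] w 30.7 ff 11.46547370008193 ft [-0.5 -4.9 -0.8]
   red 378 x [31.4 33.6 37.5] y [-24.2  21.9] z [51.2 52.5]
   cheese 2391 x [38.2 61.2 94.8] y [-27.2  17.4] z [56.4 57.7]
   grey 476 x [-4.  -2.8  1.4] y [-23.2   6.4] z [50.2 52.4]
```

Emit:
send_rows:
  series:
    - [0, 0, 0, 0, 0, 0]
    - [0, 0, 0, 0, 0, 0]
    - [0, 0, 0, 0, 0, 0]
    - [0, 0, 0, 0, 0, 0]
    - [0, 0, 0, 0, 0, 0]
    - [0, 0, 0, 0, 0, 0]
  fingers: 0.6

```text
t: 20.15
ee_pos: [504.8, -178.6, 68.0]
eef_rot: [[0.993, -0.114, -0.0], [-0.114, -0.993, 0.001], [-0.0, -0.001, -1.0]]
ft_force: [-1.0, 0.5, -0.3]
gripper_width: 69.1
finger_force: 0.0
```

Emit:
send_rows:
  series:
    - [0, 0, 0, 0, 0, 0]
    - [0, 0, 0, 0, 0, 0]
    - [0, 0, 0, 0, 0, 0]
    - [0, 0, 0, 0, 0, 0]
    - [0, 0, 0, 0, 0, 0]
    - [0, 0, 0, 0, 0, 0]
    - [0, 0, 0, 0, 0, 0]
    - [0, 0, 0, 0, 0, 0]
  fingers: -0.3

```text
t: 21.15
ee_pos: [504.7, -180.0, 68.1]
eef_rot: [[0.993, -0.115, -0.0], [-0.115, -0.993, -0.0], [-0.0, 0.0, -1.0]]
ft_force: [0.1, -5.6, -2.5]
gripper_width: 30.8
finger_force: 12.3
```

```bash
python3 -c "
from h import *
meas('w9')"
```

```text
t 21.2 ee [ 504.7 -180.    68.1] w 31.3 ff 12.330350000993349 ft [-0.1 -5.8 -2.3]
   red 362 x [37.6 40.  43.6] y [-24.1  22.1] z [51.1 52.5]
   cheese 2160 x [44.1 69.3 98.7] y [-27.2  15.7] z [56.4 57.7]
   grey 568 x [ 5.6  6.9 11.2] y [-22.9  11.7] z [50.2 52.3]
```

Emit:
send_rows:
  series:
    - [0, 0, 0, 0, 0, 0]
    - [0, 0, 0, 0, 0, 0]
    - [0, 0, 0, 0, 0, 0]
    - [0, 0, 0, 0, 0, 0]
    - [0, 0, 0, 0, 0, 0]
    - [0, 0, 0, 0, 0, 0]
  fingers: 0.6

```text
t: 21.95
ee_pos: [505.0, -178.6, 68.2]
eef_rot: [[0.993, -0.114, 0.0], [-0.114, -0.993, 0.001], [0.0, -0.001, -1.0]]
ft_force: [0.1, 0.5, -0.4]
gripper_width: 68.5
finger_force: 0.0
```

Emit:
send_rows:
  series:
    - [0, 0, 0, 0, 0, 0]
    - [0, 0, 0, 0, 0, 0]
    - [0, 0, 0, 0, 0, 0]
    - [0, 0, 0, 0, 0, 0]
    - [0, 0, 0, 0, 0, 0]
    - [0, 0, 0, 0, 0, 0]
    - [0, 0, 0, 0, 0, 0]
    - [0, 0, 0, 0, 0, 0]
  fingers: -0.25

```text
t: 22.95
ee_pos: [504.8, -180.0, 68.2]
eef_rot: [[0.993, -0.115, 0.0], [-0.115, -0.993, -0.0], [0.0, 0.0, -1.0]]
ft_force: [1.0, -4.9, -1.2]
gripper_width: 33.3
finger_force: 14.2
```

```bash
python3 -c "
from h import *
f,q,w=meas('w10')
m=(q[:,2]>92)&(q[:,2]<109)&(abs(q[:,1])<30)&(q[:,0]>60)&(q[:,0]<140);print(m.sum(),np.percentile(q[m],[1,50,99],axis=0).round(1).tolist() if m.any() else '')
for c in('scene','side'):
    g=env.camera(c);lm(c,['stop_blade','cheese'])
cv2.imwrite('pics/w10b.png',cv2.resize(f['image'],(800,600)))"
```

```text
t 23.0 ee [ 504.8 -180.    68.2] w 33.1 ff 14.21993052936159 ft [ 0.4 -4.5 -1.2]
   red 360 x [37.8 40.  43.5] y [-24.1  22.1] z [51.1 52.4]
   cheese 2153 x [44.3 69.3 98.8] y [-27.3  15.7] z [56.4 57.7]
   grey 627 x [14.  15.4 19.9] y [-22.8  16.8] z [50.1 52.3]
0 
stop_blade [([389.7, 288.1, -1.2], 0.53), ([562.6, 218.6, 5.0], 0.43)]
cheese [([526.6, -8.7, 11.8], 0.39)]
stop_blade [([387.0, 289.3, 1.0], 0.5), ([515.2, -80.7, -4.9], 0.4)]
cheese []
```

View pics/w10b.png

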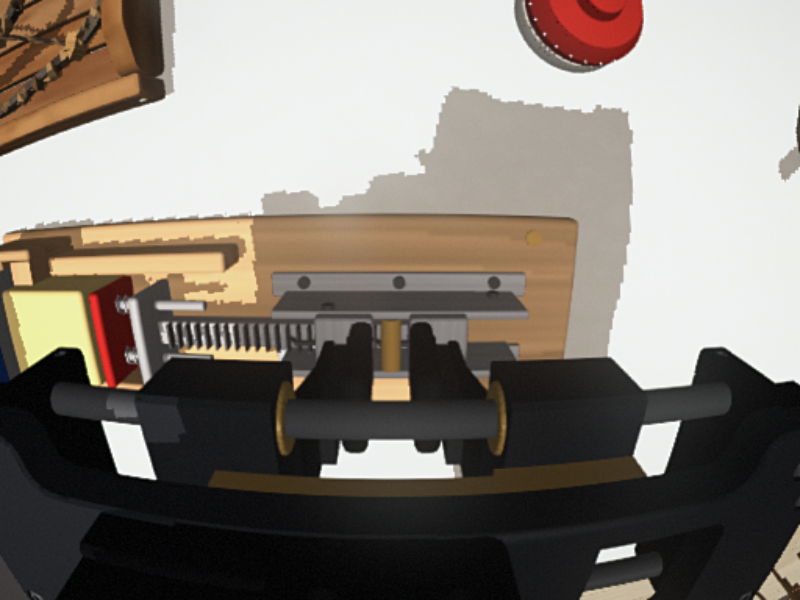

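The springs are visibly squashed between pad (112,330) and plate (150,330). Compression is about 12 mm (roughly 12 N), the cheese has stopped against the blade, and the grips are held squeezed with 14 N. I hand it in.

```bash
python3 -c "
from station import env
print(env.close_job())"
```

```text
the job is handed in; nothing more can be done
None
```

I put the blade home in the slot and pumped the pad to about 12 mm of compression (roughly 12 N, worked out from the pad-to-plate gap), then handed the job in with the grips still held squeezed at 14 N; the final pictures did not show the blade clearly enough to re-check its seating, and no verdict came back.

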